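Hang the reagent shelf on the slotted stand beside the analyser

ROBOT

A 6-joint arm with a two-finger parallel gripper is mounted at the origin on the work surface. World frame = base frame: x ahead of the robot, y to its left, z up, the work surface at z = 0. Lengths are in mm, angles in rad, forces in N, time in s.
With the tool pointing down it reaches from about 350 to 775 mm from the base axis. Payload 7.3 kg.
Tool frame: the origin (TCP) lies on the centre line of the jaws, within the pads' length; the fingertips stand 22 mm ahead of it and the grasp point (between the pads) lies 3 mm ahead of it; z points along the fingers, y is the direction in which the jaws open and shut (so a half turn about z gives the same grasp; the last joint's range is limited). The gripper opens to 92 mm and grips with 3 to 60 N. Pads are 19 mm wide; open, the fingers measure 130 mm over their backs; the gripper's body (75 mm by 190 mm) begins 47 mm behind the grasp point.
Start: joints at [1.027, 0.342, 1.524, -0, 1.275, -0.146], TCP at [203.367, 484.03, 248.741] pointing down, gripper open.
Joint ranges: [-2.53, 2.53], [-0.77, 2.02], [0.04, 2.7], [-1, 4.14], [0.28, 2.66], [-3.11, 3.11]. Speed limits (rad/s): [2.57, 2.57, 3.14, 3.14, 3.14, 3.14].

INTERFACE

Orientations are given as [roll, pitch, yaw] about the fixed x, y, z axes, in that order (R = Rz(yaw) Ry(pitch) Rx(roll)).
In Python, from plant import get_obs, capture, bot, spot_in gives the robot as it stands.
- The arm moves only by the shell command python3 -m handwheel 'ROWS' [OPENING]. ROWS is JSON, a list of rows, each a list of 2 entries, a list of its own where there are three numbers: the shift along the world's x, y, z in mm, then the turn, a rotation vector about the world's x, y, z in rad. In form: [[[x, y, z], [wx, wy, wz]], ...]. A call has 1 to 12 rows; each row shifts and turns the commanded pose from where the row before left it; what a row does not reach is not made up. A row lasts 1/8 s, in which the tool goes at most 62.5 mm and 10.7 degrees, less where a joint would pass 70% of its speed; a pose out of reach is approached as far as the arm can. A call is refused whole if a number of a shift passes 62.5 or a number of a turn 0.188, either way. A call with a gripper value outside its range is refused whole. OPENING is the closure, from 0 (fully open) to 1 (shut), set as the call begins (- or left out, the last holds). The fingers move at their own pace and stop on an object; the grip force is fixed at half the most. Time passes only in rows, so rows that do not move let the fingers close. It gives the time, the measured TCP pose, the force and the opening at its end, in the units of the state.
- get_obs(): the state, without advancing time (a new reading comes with each control period).
- capture(name): name is "side" or "top" or "wrist"; returns a dict with "img" (400x640x3 uint8, red, green, blue), "fx", "fy", "cx", "cy" (pixels), "cam_to_world" (4x4, takes a point from camera to world coordinates). Camera axes: x right, y up, looking along -z (the intrinsics and any distortion apply to the point x, -y, -z); pixel columns grow to the right and rows downward; lengths in mm; the calibration is good to about 2 mm. A picture is of the moment at which its call begins. There is no depth.
- bot.close_job(): hands the job in, once; it reports no verdict.
Trained networks look in the newest picture that a camera, given by its name, has taken for a name from the list of things; names that differ only in an ending like _2 or _b are one class to them, and where a whole thing is asked for, a point or a joint stands for the part that bears it (a point fixed in the world has none). Each returns a list of dicts, best first, with "score" (0 to 1); they miss things now and then, are a little off and sometimes report something else, mostly with a low value. They report only what shows in the picture. A call takes as long as a camera call. They do not tell look-alikes from the thing itself.
- spot_in(thing, camera): "xyz" ([x, y, z] in mm, in the coordinates of the camera as it stood for that picture, good to about 4 mm: the middle of the surface that is visible of it).
The state is a dict: "time": time; "joint_positions": joint angles; "dq": joint speeds; "tau": joint torques, N m; "tool_pos": TCP position; "tcp_rot": TCP orientation; "contact_force": force on the tool from outside, world axes, zero at the start; "moment": the same for the moment, N m; "grip_width": finger opening in mm.
Only numpy, scipy, OpenCV 4.12 (cv2) and the standard library are available. Lean on these libraries where they do the work, as an engineer would, in place of code of your own. Each camera call takes 0.05 s, during which the arm holds its last target. There are 200 camera calls.

TASK

Pick up the small metal shelf bracket by its upright grip block, hook both of its rear tabs fully into the upper pair of slots of the slotted stand, then press it down until it is fully home and both side catches have snapped back over its ears. Press gently, since the stand is light and sits on soft feet, leave the other things on the bench where they are, and let go.

Things in the scene. Friction and masses are not known exactly. Their poses are not given: they have to be found in the camera images.
- bracket: Aluminium shelf bracket, 0.26 kg, loose, standing on its board. Origin: underside, below the BACK face of its back plate, mid width; x points the way the rear tabs point, z up. In mm: plate x -6..0, y -60..60, z 0..66; board x -96..-6, y -52..52, z 0..6 (front lip to z 16, cheeks at y +-50 to z 22); ears on the plate's side edges, |y| 60..67, z 42.5..46.5.
- grip (a point): Middle of the bracket's grip block, axes as the bracket's; at bracket x -8, y 0, z 82 mm. The block is 12 mm thick (along x), 44 wide (y), from z 58 to 100, free on top: pinch it from above with the fingers closing along x; front and back are clear, also when it hangs (the back finger goes between the uprights).
- tab_l (a point): Left hook tab: middle of the underside of its neck, at the back plate; bracket x 0, y 47, z 46 mm, axes as the bracket's. Tab 8 mm wide (y). Neck z 46..52, reaching back to x 11; lip hanging from its end, x 6..11, down to z 30. So the tab is 22 high, and 6 mm lie between plate and lip.
- tab_r (a point): Right hook tab, the same at bracket y -47 mm.
- rack: Slotted stand: two steel uprights on a grey base plate (x -65..85, y -100..100, z 18..28 mm). Origin: bench height, below the uprights' FRONT face, midway; x points the way the tabs go in, z up. Uprights at y +-47, 26 wide, 30 deep, z 28..152, clear between (y -34..34) above a bar at z 52. Soft feet: gives about 1.5 N/mm down (14 mm at most) and 6 N/mm along x, and springs back.
- slot_l (a point): Left upper slot: middle of its lower edge, in the uprights' front face: rack x 0, y 47, z 110 mm. 11 mm wide, 28 high (z 110..138), sheet 4 thick. (Like slot below at z 56..84: not this.) Tabs go in along x with the bracket's origin at rack z 80..86 until the plate touches the uprights: more than 2 mm off, the lips strike the sheet. Home: necks on this edge, bracket origin at rack x 0..2, z 64.
- slot_r (a point): Right upper slot, the same at rack y -47 mm.
- catch_l (a joint): Left (+y) spring catch of the stand: outward travel in m; 0 at rest, 0.007 at most. Steel nose in front of the upright (rack x -10..0 mm), tip at y 63.5, flat underside at z 112, ramp up and outward to y 69, z 121. An ear coming down pushes it aside 3.5 mm, then it snaps back over the ear. Both need about 9 to 18 N of push together, and the stand sinks meanwhile, so go on until they snap.
- catch_r (a joint): Right (-y) spring catch, mirror image, same values.
- vial: Bystander: amber glass vial, 34 mm across, 60 high; origin under its centre. Stays where it is.
- cup: Bystander: small clear sample cup, 34 mm across, 45 high; origin under its centre. Stays where it is.
- reagent: Bystander: white reagent bottle, 60 mm across, 130 high; origin under its centre.
- tube_rack: Bystander: white tube rack with clear tubes, 90 x 160 mm, 75 high; origin under its centre.
- tip_box: Bystander: clear box of pipette tips, 85 x 120 mm, 60 high; origin under its centre.
- pen: Bystander: black pen lying on the bench, 10 mm thick, 140 long; origin under its middle.
Not all that is in view belongs to the job. What is shaped like the bracket but brown is not meant.

How it is judged:
By the outcome, as a careful person would: the job done as asked, in the order asked, and still so for the second after the job is handed in, with the robot touching nothing.
It also fails if it takes over 51 s, if anything falls off the work surface, if the arm or the gripper's body presses on something with over 40 N, if the wrist force passes 120 N, or if a joint passes its speed limit or range.

## Working session

There is one attempt and no reset: what is moved stays moved. The work goes in short steps, Python scripts to look and compute and a shell command to move; the robot and the scene stay as the last step left them, time stands still between calls to the robot, and variables do not carry over. Pictures are saved under pics/ and viewed, about 8 in all and at most 12, crops included, and the job is handed in when it is done.

```bash
ls; mkdir -p pics; cat > h.py <<'E'
import numpy as np, cv2
from plant import get_obs, capture, bot, spot_in
def w(c,p): 
    M=np.array(c["cam_to_world"]); return M[:3,:3]@np.array(p)+M[:3,3]
def proj(c,P):
    M=np.array(c["cam_to_world"]); q=M[:3,:3].T@(np.array(P)-M[:3,3]); return c["cx"]+c["fx"]*q[0]/-q[2], c["cy"]+c["fy"]*-q[1]/-q[2]
def ray(c,u,v,z):
    M=np.array(c["cam_to_world"]); d=M[:3,:3]@np.array([(u-c["cx"])/c["fx"],-(v-c["cy"])/c["fy"],-1]); return M[:3,3]+d*(z-M[2,3])/d[2]
def save(c,n): cv2.imwrite("pics/"+n,c["img"][:,:,::-1])
E
python3 - <<'E'
from h import *
o=get_obs();print({k:o[k] for k in("time","tool_pos","tcp_rot","contact_force","grip_width")})
for n in("top","side"):
    c=capture(n);save(c,n+"1.png");print(n,{k:v for k,v in c.items() if k!="img"})
    for t in("bracket","grip","tab_l","rack","slot_l","slot_r","catch_l","vial","cup"):
        for r in spot_in(t,n)[:3]: print(t,round(r["score"],2),w(c,r["xyz"]).round(0),np.round(proj(c,w(c,r["xyz"])),0))
a=cv2.imread("pics/top1.png");b=cv2.imread("pics/side1.png")
E
```

```text
pics
{'time': 0.0, 'tool_pos': array([203.17324474, 483.70863014, 248.04334638]), 'tcp_rot': array([-3.14009702e+00, -2.15289673e-04,  2.74379017e+00]), 'contact_force': array([ 0.40331529, -0.01736604, -0.61639296]), 'grip_width': 91.8658264125741}
top {'fx': 496.52575920354775, 'fy': 496.52575920354775, 'cx': 315.1701875347347, 'cy': 198.5923441085394, 'cam_to_world': array([[ 1.89322183e-02,  9.96951803e-01, -7.56880042e-02,
         3.80998833e+02],
       [-9.99808559e-01,  1.85035342e-02, -6.36114133e-03,
        -2.05921193e+01],
       [-4.94125574e-03,  7.57939450e-02,  9.97111259e-01,
         1.62825429e+03],
       [ 0.00000000e+00,  0.00000000e+00,  0.00000000e+00,
         1.00000000e+00]])}
bracket 0.94 [561. 168.   6.] [261. 180.]
bracket 0.77 [367. 209.   4.] [247. 239.]
grip 0.86 [372. 210.  10.] [247. 238.]
grip 0.56 [565. 170.   4.] [261. 179.]
tab_l 0.72 [370. 209.  11.] [247. 238.]
tab_l 0.56 [562. 172.  10.] [260. 180.]
rack 0.81 [ 553. -158.   23.] [361. 184.]
slot_l 0.72 [ 555. -156.   22.] [360. 183.]
slot_r 0.72 [ 555. -156.   22.] [360. 183.]
catch_l 0.67 
[... 321 characters left out ...]
 [-3.07112979e-01, -7.05299117e-01,  6.38932527e-01,
         7.69871858e+02],
       [-1.62419612e-02,  6.75164887e-01,  7.37488016e-01,
         9.80157822e+02],
       [ 0.00000000e+00,  0.00000000e+00,  0.00000000e+00,
         1.00000000e+00]])}
bracket 0.59 [378. 204.   5.] [356. 303.]
bracket 0.58 [573. 173.   3.] [284. 273.]
grip 0.88 [380. 207.   2.] [354. 305.]
tab_l 0.96 [578. 173.  -0.] [282. 273.]
tab_l 0.66 [380. 204.   5.] [355. 303.]
tab_l 0.58 [377. 377.   8.] [335. 370.]
rack 0.98 [ 549. -126.   22.] [328. 188.]
slot_l 0.91 [ 544. -125.   25.] [330. 188.]
slot_r 0.91 [ 544. -125.   25.] [330. 188.]
vial 0.67 [461.   8.  40.] [345. 225.]
cup 0.63 [652.   3.  27.] [279. 211.]
```

```bash
python3 - <<'E'
import cv2,numpy as np
a=cv2.imread("pics/top1.png")[90:290,190:450];b=cv2.imread("pics/side1.png")[100:400,160:480]
a=cv2.resize(a,None,fx=2.3,fy=2.3,interpolation=2);b=cv2.resize(b,None,fx=2.3,fy=2.3,interpolation=2)
cv2.imwrite("pics/ta.png",a);cv2.imwrite("pics/sa.png",b[:600])
E
```

```text
(no output)
```

View pics/top1.png

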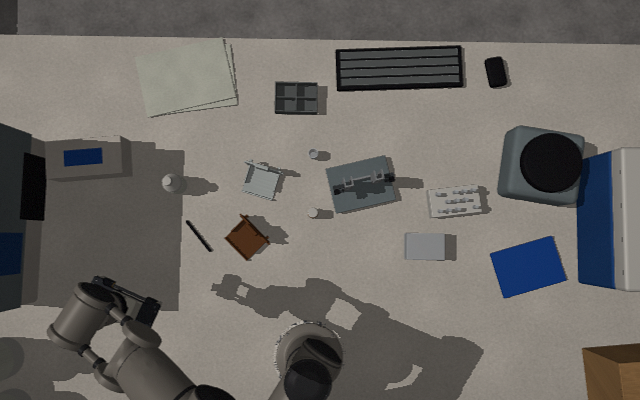

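View pics/sa.png

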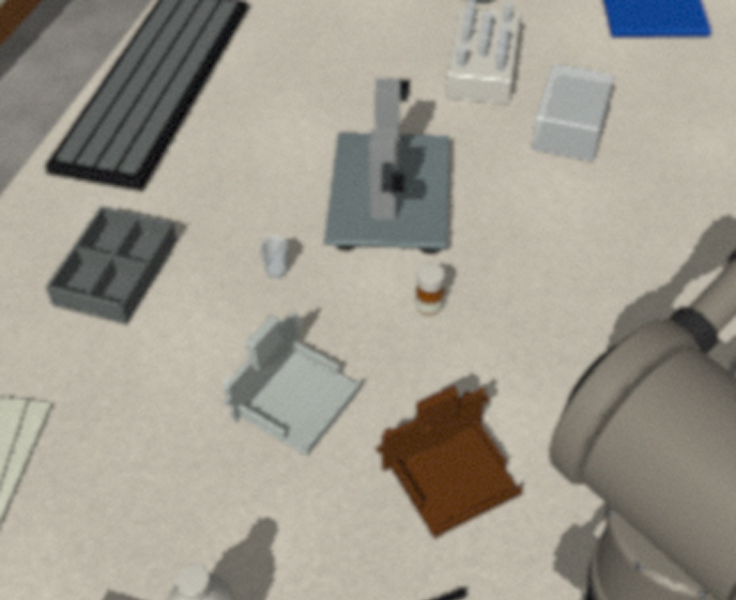

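The top view shows the grey bracket around (262,180) with its plate towards +x. The brown look-alike is at (247,238). The rack is at (361,184), with its catches on the -x side, so its yaw is about +0.2 and the bracket's about -0.3. The side view agrees. I'm moving above the bracket now.

```bash
python3 -m handwheel '[[[43,-39,9],[0,0,-0.184]],[[43,-39,9],[0,0,-0.184]],[[43,-39,9],[0,0,-0.184]],[[43,-39,9],[0,0,-0.184]],[[43,-39,9],[0,0,-0.184]],[[43,-39,9],[0,0,-0.184]],[[43,-39,9],[0,0,-0.184]],[[43,-39,9],[0,0,-0.184]],[[0,0,0],[0,0,0]],[[0,0,0],[0,0,0]]]' 0; python3 - <<'E'
from h import *
c=capture("wrist");save(c,"w1.png");print({k:v for k,v in c.items() if k!="img"})
for t in("bracket","grip","tab_l","tab_r","cup"):
    for r in spot_in(t,"wrist")[:3]: print(t,round(r["score"],2),w(c,r["xyz"]).round(0),np.round(proj(c,w(c,r["xyz"])),0))
E
```

```text
time: 2.25
tool_pos: [546.9, 172.2, 320.3]
tcp_rot: [-3.14, 0.0, 1.273]
contact_force: [-0.3, 0.0, -0.3]
grip_width: 92.3
{'fx': 302.6042666510301, 'fy': 302.6042666510301, 'cx': 321.88872886068543, 'cy': 196.33185420586113, 'cam_to_world': array([[ 9.55578957e-01,  2.81911329e-01,  8.59933631e-02,
         5.70727708e+02],
       [-2.94729589e-01,  9.15789488e-01,  2.72881078e-01,
         2.46383779e+02],
       [-1.82355039e-03, -2.86104205e-01,  9.58196774e-01,
         4.55971600e+02],
       [ 0.00000000e+00,  0.00000000e+00,  0.00000000e+00,
         1.00000000e+00]])}
bracket 0.76 [567. 171.   9.] [335. 158.]
bracket 0.62 [380. 216.   6.] [207. 165.]
grip 0.56 [572. 170.   4.] [338. 156.]
grip 0.55 [385. 213.   4.] [211. 166.]
tab_l 0.7 [569. 176.   6.] [336. 154.]
tab_l 0.6 [381. 214.   7.] [209. 166.]
tab_r 0.7 [569. 176.   6.] [336. 154.]
tab_r 0.6 [381. 214.   7.] [209. 166.]
cup 0.74 [553. -91.  27.] [372. 311.]
```

View pics/w1.png

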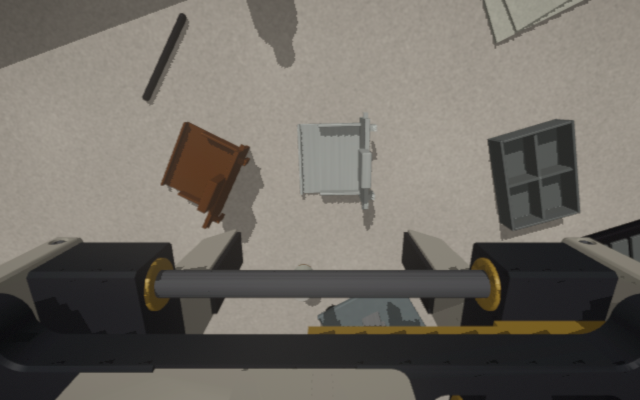

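The wrist view shows the bracket at (337,160), nearly aligned with the jaws. I'll zoom in to read its corners.

```bash
python3 - <<'E'
import cv2
a=cv2.imread("pics/w1.png")[105:240,285:395]
a=cv2.resize(a,None,fx=4.4,fy=4.4,interpolation=cv2.INTER_CUBIC)
b=cv2.imread("pics/top1.png")[150:218,320:400]
b=cv2.resize(b,None,fx=3.8,fy=3.8,interpolation=cv2.INTER_CUBIC)
import numpy as np
o=np.zeros((600,800,3),np.uint8);o[:a.shape[0],:a.shape[1]]=a;o[:b.shape[0],490:490+b.shape[1]]=b;cv2.imwrite("pics/z1.png",o)
E
```

```text
(no output)
```

View pics/z1.png

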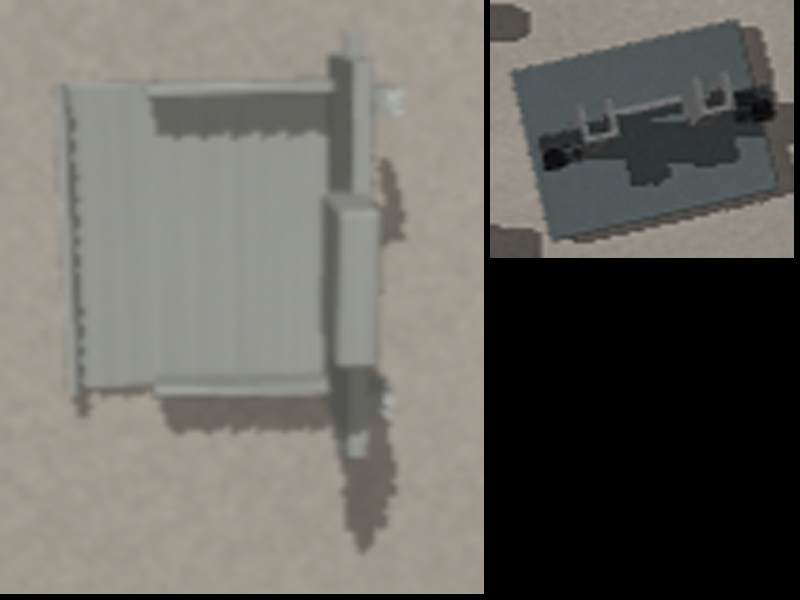

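```bash
cat >> h.py <<'E'
from scipy.optimize import least_squares
def fit(c,pts,x0,zfree=False):
    P=np.array([p[0] for p in pts],float);U=np.array([p[1] for p in pts],float)
    def f(x):
        C,S=np.cos(x[2]),np.sin(x[2]); z=x[3] if zfree else 0
        return np.ravel([np.array(proj(c,[x[0]+C*p[0]-S*p[1],x[1]+S*p[0]+C*p[1],p[2]+z]))-u for p,u in zip(P,U)])
    r=least_squares(f,x0,loss="soft_l1"); print(r.x.round(3),f(r.x).reshape(-1,2).round(1).tolist()); return r.x
E
python3 - <<'E'
from h import *
c=capture("wrist")
k=lambda u,v:(285+u/4.4,105+v/4.4)
x=fit(c,[((-14,22,100),k(339,209)),((-2,22,100),k(378,209)),((-14,-22,100),k(337,363)),((-2,-22,100),k(375,364)),((0,60,66),k(372,58)),((-96,52,16),k(60,88)),((-96,-52,16),k(74,390))],[570,170,-.3])
C,S=np.cos(x[2]),np.sin(x[2]);g=x[:2]+np.array([C*-8,S*-8]);print("grip",g)
o=get_obs();t=o["tool_pos"];print("shift",g-t[:2],"dyaw",x[2]+np.pi/2-o["tcp_rot"][2],t,o["tcp_rot"])
c=capture("top");k=lambda u,v:(320+(u-490)/3.8,150+v/3.8)
fit(c,[((85,100,28),k(512,72)),((85,-100,28),k(738,20)),((-65,-100,28),k(777,188)),((-65,100,28),k(552,240))],[553,-157,.2])
E
```

```text
[ 6.07414e+02  1.58443e+02 -2.67000e-01] [[-0.3, -0.1], [1.1, -0.4], [-0.1, 0.9], [1.2, 0.4], [0.2, -0.5], [-2.0, -0.7], [-1.4, 1.0]]
grip [599.69873432 160.55642744]
shift [ 52.83759679 -12.23794893] dyaw 0.029989274918667652 [546.86113753 172.79437637 320.94722006] [ 3.14132323e+00 -1.18222983e-04  1.27340628e+00]
[ 5.42481e+02 -1.59487e+02  2.45000e-01] [[-0.4, -0.3], [0.1, -0.4], [0.7, 0.2], [-0.4, 0.4]]
```

```bash
python3 -m handwheel '[[[26.5,-6,-20],[0,0,0.015]],[[26.5,-6,-30],[0,0,0.015]],[[0,0,-50],[0,0,0]],[[0,0,-50],[0,0,0]],[[0,0,-30],[0,0,0]],[[0,0,0],[0,0,0]],[[0,0,0],[0,0,0]]]' 0;  python3 - <<'E'
from h import *
c=capture("wrist");save(c,"w2.png")
s=capture("side");save(s,"s2.png")
p=proj(s,[600,160,60]);u,v=map(int,p)
a=cv2.resize(c["img"][60:330,180:500,::-1],None,fx=1.4,fy=1.4);b=cv2.resize(s["img"][max(0,v-70):v+70,u-60:u+60,::-1],None,fx=2.8,fy=2.8)
o=np.zeros((400,800,3),np.uint8);o[:a.shape[0],:a.shape[1]]=a;o[:b.shape[0],455:455+b.shape[1]]=b[:400,:345];cv2.imwrite("pics/z2.png",o)
E
```

```text
time: 3.52
tool_pos: [601.2, 160.3, 142.4]
tcp_rot: [3.139, -0.001, 1.302]
contact_force: [0.1, 0.2, 0.5]
grip_width: 92.2
```

View pics/z2.png

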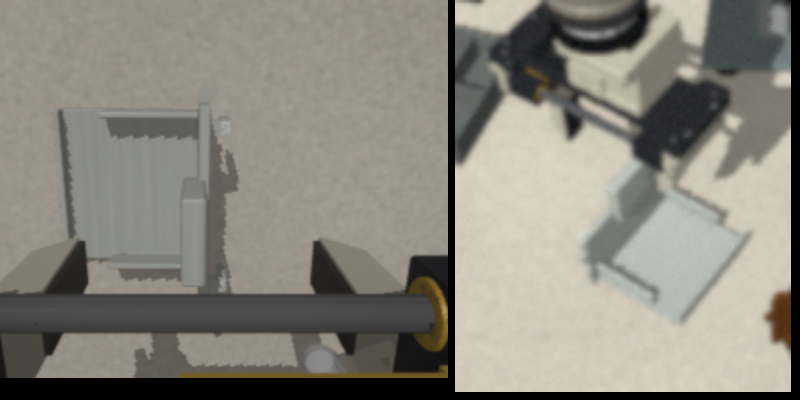

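The bracket block at crop (193,240) lies between the fingers, and the side view agrees. I'll refit from this closer view.

```bash
python3 - <<'E'
from h import *
c=capture("wrist")
k=lambda u,v:(180+u/1.4,60+v/1.4)
x=fit(c,[((-14,22,100),k(183,196)),((-2,22,100),k(206,196)),((-14,-22,100),k(180,285)),((-2,-22,100),k(206,286)),((0,60,66),k(209,103)),((-96,52,16),k(53,110))],[600,160,-.27])
C,S=np.cos(x[2]),np.sin(x[2]);g=x[:2]+np.array([C*-8,S*-8]);print("grip",g)
o=get_obs();t=o["tool_pos"];print("shift",g-t[:2],"dyaw",x[2]+np.pi/2-o["tcp_rot"][2],t,o["tcp_rot"])
E
```

```text
[ 6.07578e+02  1.58606e+02 -2.69000e-01] [[-2.5, 0.4], [0.5, 0.4], [0.6, 0.5], [0.2, -0.2], [0.5, -0.4], [-2.0, -0.7]]
grip [599.86548251 160.730101  ]
shift [-1.41680118  0.47829907] dyaw 7.36950820416915e-05 [601.28228369 160.25180193 142.68785067] [ 3.13834638e+00 -1.35316434e-03  1.30194102e+00]
```

```bash
python3 -m handwheel '[[[-1,0.5,-30],[0,0,0]],[[0,0,-21],[0,0,0]],[[0,0,0],[0,0,0]],[[0,0,0],[0,0,0]]]' 0 && python3 -m handwheel '[[[0,0,0],[0,0,0]],[[0,0,0],[0,0,0]],[[0,0,0],[0,0,0]],[[0,0,0],[0,0,0]],[[0,0,0],[0,0,0]],[[0,0,0],[0,0,0]]]' 1; python3 - <<'E'
from h import *
print(get_obs()["grip_width"],get_obs()["tool_pos"])
E
```

```text
time: 4.18
tool_pos: [600.2, 160.7, 91.3]
tcp_rot: [3.139, -0.001, 1.302]
contact_force: [-0.6, 1.4, 0.4]
grip_width: 92.0
time: 4.92
tool_pos: [599.3, 160.5, 89.7]
tcp_rot: [-3.142, 0.0, 1.302]
contact_force: [0.3, -0.2, -0.1]
grip_width: 36.2
36.22698912170555 [599.3347892  160.52717253  89.70306015]
```

```bash
python3 -m handwheel '[[[0,0,0],[0,0,0]],[[0,0,0],[0,0,0]],[[0,0,0],[0,0,0]],[[0,0,0],[0,0,0]],[[0,0,0],[0,0,0]]]' 1 && python3 -m handwheel '[[[0,0,25],[0,0,0]],[[0,0,50],[0,0,0]],[[0,0,50],[0,0,0]],[[0,0,0],[0,0,0]],[[0,0,0],[0,0,0]]]'
```

```text
time: 5.55
tool_pos: [599.3, 160.6, 89.7]
tcp_rot: [-3.141, 0.0, 1.302]
contact_force: [-0.2, -0.2, 0.1]
grip_width: 12.2
time: 6.18
tool_pos: [598.6, 160.4, 213.3]
tcp_rot: [-3.14, 0.001, 1.302]
contact_force: [-0.1, -0.3, -3.6]
grip_width: 11.7
```

```bash
python3 -m handwheel '[[[-15.5,-44.7,20],[0,0,0.057]],[[-15.5,-44.7,20],[0,0,0.057]],[[-15.5,-44.7,20],[0,0,0.057]],[[-15.5,-44.7,20],[0,0,0.057]],[[-15.5,-44.7,20],[0,0,0.057]],[[-15.5,-44.7,7],[0,0,0.057]],[[-15.5,-44.7,0],[0,0,0.057]],[[-15.5,-44.7,0],[0,0,0.057]],[[-15.5,-44.7,0],[0,0,0.058]],[[0,0,0],[0,0,0]],[[0,0,0],[0,0,0]]]';  python3 - <<'E'
from h import *
c=capture("wrist");save(c,"w3.png");print(get_obs()["grip_width"])
for t in("rack","slot_l","slot_r","catch_l","catch_r"):
    for r in spot_in(t,"wrist")[:2]: print(t,round(r["score"],2),w(c,r["xyz"]).round(0),np.round(proj(c,w(c,r["xyz"])),0))
cv2.imwrite("pics/z3.png",cv2.resize(c["img"][0:300,240:640,::-1],None,fx=2,fy=2,interpolation=cv2.INTER_CUBIC))
E
```

```text
time: 7.55
tool_pos: [459.6, -241.3, 320.1]
tcp_rot: [-3.14, -0.003, 1.815]
contact_force: [0.3, -0.1, -2.4]
grip_width: 11.5
11.880352137672391
rack 0.69 [ 424. -228.  240.] [278. 186.]
rack 0.63 [ 542. -144.   25.] [398. 109.]
slot_l 0.61 [ 546. -145.   24.] [400. 110.]
slot_r 0.61 [ 546. -145.   24.] [400. 110.]
catch_l 0.64 [526. -88. 120.] [422.  50.]
catch_r 0.64 [526. -88. 120.] [422.  50.]
```

View pics/z3.png

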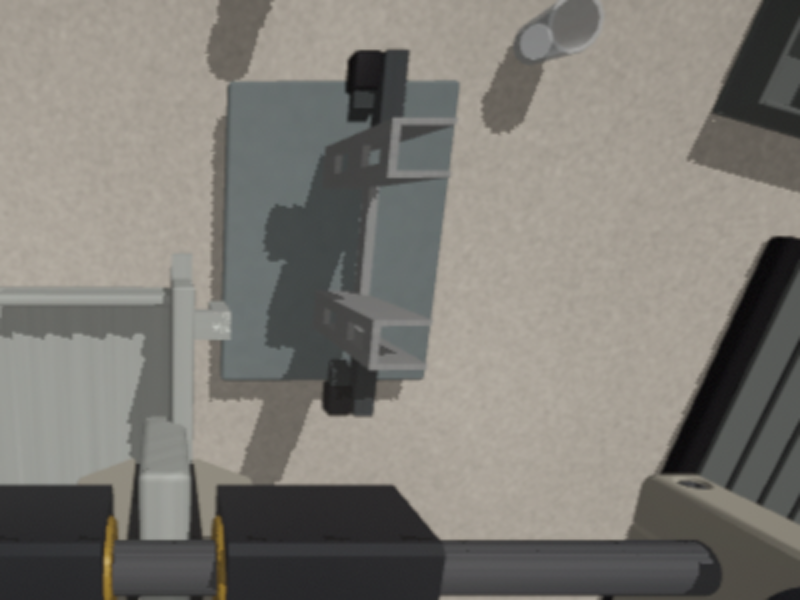

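The view shows both upright tops at crop (420,148) and (402,344), and the base plate with corners near (231,82) and (424,379). The held bracket's left tab is at (213,322). I'll fit the rack and the held bracket in this one view.

```bash
python3 - <<'E'
from h import *
c=capture("wrist");k=lambda u,v:(240+u/2,v/2)
up=[((0,60,152),k(390,118)),((30,60,152),k(457,118)),((0,34,152),k(387,178)),((30,34,152),k(450,178)),((0,-34,152),k(374,321)),((30,-34,152),k(431,320)),((0,-60,152),k(370,368)),((30,-60,152),k(425,368))]
ba=[((-65,100,28),k(230,82)),((85,100,28),k(459,82)),((-65,-100,28),k(222,380)),((85,-100,28),k(424,379))]
r0=fit(c,up,[542,-159,.24]);fit(c,ba,[542,-159,.24]);r=fit(c,up+ba,[542,-159,.24]);fit(c,up+ba,[542,-159,.24,0],True)
o=get_obs();t=o["tool_pos"];yaw=o["tcp_rot"][2]-np.pi/2
R=lambda a:np.array([[np.cos(a),-np.sin(a)],[np.sin(a),np.cos(a)]])
b=t[:2]+R(yaw)@[8,0];print("bracket by kin",b,yaw,t[2]-89.7)
for P in [(11,51,52),(11,43,52),(0,60,66),(-6,60,66),(-14,22,100),(-2,22,100)]:
    q=b+R(yaw)@P[:2];u,v=proj(c,[*q,P[2]+t[2]-89.7]);print(P,round((u-240)*2),round(v*2))
for X in(-60,-25):print("target TCP at origin x",X,r[:2]+R(r[2])@[X-8,0],"delta",r[:2]+R(r[2])@[X-8,0]-t[:2],"dyaw",r[2]-yaw, "z",83+89.7-t[2], R(r[2])[:,0])
E
```

```text
[ 5.49534e+02 -1.57679e+02  2.52000e-01] [[0.9, 0.2], [-0.2, 0.0], [-0.3, -0.1], [-0.3, -0.3], [-0.4, -0.6], [0.6, -0.3], [-0.7, 0.7], [0.6, 0.5]]
[ 5.50150e+02 -1.58479e+02  2.49000e-01] [[-0.9, -0.3], [1.5, -0.8], [-0.6, 0.8], [0.3, 1.0]]
[ 5.49601e+02 -1.57784e+02  2.51000e-01] [[1.0, 0.4], [-0.1, 0.2], [-0.3, 0.1], [-0.2, -0.1], [-0.4, -0.5], [0.6, -0.2], [-0.7, 0.8], [0.6, 0.6], [-1.4, -0.9], [1.1, -1.7], [-0.6, 0.4], [0.4, 0.3]]
[ 5.50665e+02 -1.57602e+02  2.50000e-01 -2.83000e+00] [[1.1, 0.9], [-0.3, 0.8], [-0.2, 0.3], [-0.4, 0.2], [-0.3, -0.9], [0.5, -0.5], [-0.7, 0.2], [0.4, 0.1], [-0.7, -0.4], [1.0, -1.0], [-0.2, -0.1], [0.2, -0.1]]
bracket by kin [ 467.90479062 -239.11815697] 0.24619186730547105 232.0502418572155
(11, 51, 52) 227 309
(11, 43, 52) 226 336
(0, 60, 66) 191 282
(-6, 60, 66) 168 282
(-14, 22, 100) 133 470
(-2, 22, 100) 186 470
target TCP at origin x -60 [ 483.73687442 -174.69129642] delta [23.59086413 66.37655996] dyaw 0.005083442313036424 z -149.0502418572155 [0.96859612 0.24863942]
target TCP at origin x -25 [ 517.63773852 -165.98891669] delta [57.49172824 75.0789397 ] dyaw 0.005083442313036424 z -149.0502418572155 [0.96859612 0.24863942]
```

```bash
python3 -m handwheel '[[[12,33,0],[0,0,0.003]],[[11,33,-29],[0,0,0.002]],[[10,3,-40],[0,0,0]],[[10,2.5,-40],[0,0,0]],[[9.6,2.4,-40],[0,0,0]],[[0,0,0],[0,0,0]],[[0,0,0],[0,0,0]],[[0,0,0],[0,0,0]]]';  python3 - <<'E'
from h import *
c=capture("wrist");save(c,"w4.png")
T=[];
for i in range(6): o=get_obs();T.append([*o["tool_pos"],o["tcp_rot"][2]]);capture("side")
T=np.array(T);print(T.round(2));t=T.mean(0);yaw=t[3]-np.pi/2
r=np.array([549.6,-157.8]);a=.251;d=t[:2]+8*np.array([np.cos(yaw),np.sin(yaw)])-r
print("origin in rack",d@[np.cos(a),np.sin(a)],d@[-np.sin(a),np.cos(a)],t[2]-89.7,"dyaw",a-yaw)
cv2.imwrite("pics/z4.png",cv2.resize(c["img"][0:300,170:570,::-1],None,fx=2,fy=2,interpolation=cv2.INTER_CUBIC))
E
```

```text
time: 8.9
tool_pos: [513.2, -168.4, 174.8]
tcp_rot: [3.139, 0.002, 1.821]
contact_force: [0.0, -1.2, -2.8]
grip_width: 11.9
[[ 513.01 -168.33  174.58    1.82]
 [ 512.87 -168.26  174.29    1.82]
 [ 512.75 -168.19  173.98    1.82]
 [ 512.63 -168.13  173.73    1.82]
 [ 512.56 -168.04  173.47    1.82]
 [ 512.52 -167.98  173.22    1.82]]
origin in rack -30.292580011993095 -0.8827433022875738 84.17961540388414 dyaw 0.0012077720951272353
```

View pics/z4.png

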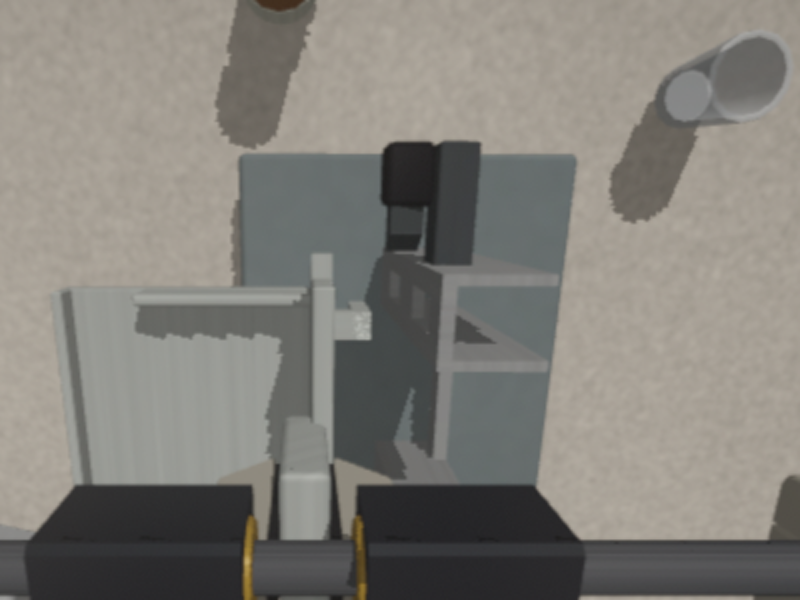

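```bash
python3 - <<'E'
from h import *
c=capture("wrist");k=lambda u,v:(170+u/2,v/2)
R=lambda a:np.array([[np.cos(a),-np.sin(a)],[np.sin(a),np.cos(a)]])
r=fit(c,[((30,34,152),k(548,371)),((0,34,152),k(438,371)),((30,60,152),k(558,273)),((-65,100,28),k(240,154)),((85,100,28),k(576,154))],[549,-158,.25])
t=get_obs()["tool_pos"];z=t[2]-89.7;print("z",z)
pb=[((0,60,66),k(333,288)),((-6,60,66),k(312,288)),((11,51,52),k(371,306)),((11,43,52),k(371,340)),((-14,22,100),k(280,469)),((-2,22,100),k(328,469)),((0,67,46.5),k(332,254))]
b=fit(c,[((p[0],p[1],p[2]+z),u) for p,u in pb],[t[0]+8,t[1],.25])
print("origin in rack by image",R(-r[2])@(b[:2]-r[:2]),"dyaw",r[2]-b[2]); print("kin bracket",t[:2]+R(.25)@[8,0])
E
```

```text
[ 5.47167e+02 -1.56765e+02  2.54000e-01] [[0.1, 0.4], [-1.0, 0.7], [0.7, 0.1], [-2.7, -0.6], [2.7, -1.5]]
z 83.23534060612177
[ 5.21451e+02 -1.66570e+02  2.50000e-01] [[1.0, -1.5], [-0.0, -1.5], [-0.3, 2.5], [-0.7, -0.8], [-1.1, 1.9], [1.6, 1.9], [-0.0, -0.6]]
origin in rack by image [-27.35285279  -3.04188615] dyaw 0.0039037621641855036
kin bracket [ 520.20745247 -165.95277272]
```

```bash
python3 - <<'E'
from h import *
c=capture("wrist");save(c,"w5.png")
cv2.imwrite("pics/z5.png",cv2.resize(c["img"][120:195,320:420,::-1],None,fx=8,fy=8,interpolation=cv2.INTER_CUBIC))
E
```

```text
(no output)
```

View pics/z5.png

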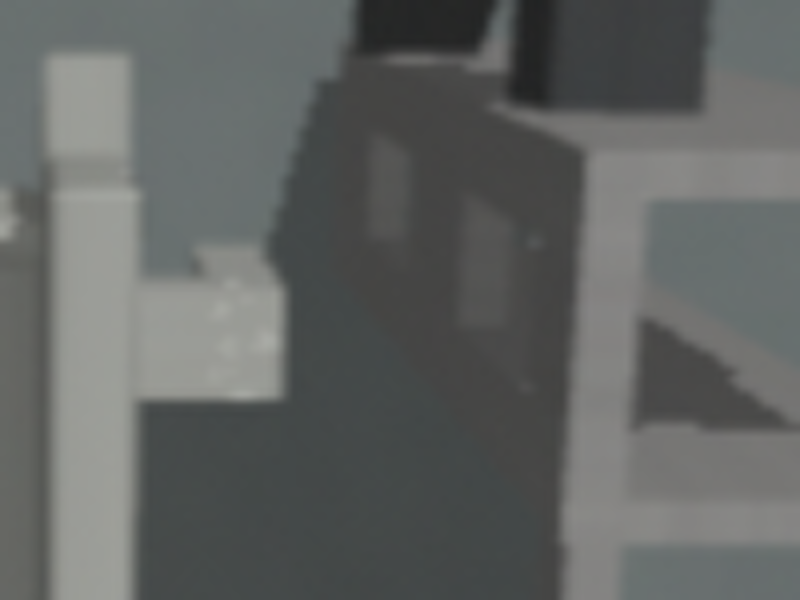

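This 8x crop shows the left tab at (210,340), the upper slot hole at about (497,290), the upright's front outer top corner at (585,150) and the inner one at (563,545). I'll redo the fit with these sharper corners.

```bash
python3 - <<'E'
from h import *
c=capture("wrist");k=lambda u,v:(320+u/8,120+v/8)
R=lambda a:np.array([[np.cos(a),-np.sin(a)],[np.sin(a),np.cos(a)]])
up=[((0,60,152),k(585,150)),((4,56,152),k(647,200)),((0,34,152),k(563,545)),((4,38,152),k(626,500))]
sl=[((0,52.5,110),k(467,195)),((0,41.5,110),k(458,330)),((0,52.5,138),k(537,242)),((0,41.5,138),k(528,390))]
t=get_obs()["tool_pos"];print(t);z=t[2]-89.7
pb=[((0,60,66),k(138,190)),((-6,60,66),k(52,190)),((11,51,52),k(285,283)),((11,43,52),k(285,400)),((0,67,46.5),k(131,53)),((-6,67,46.5),k(45,53))]
B=[((p[0],p[1],p[2]+z),u) for p,u in pb]
def fixfit(pts,x0):
    f=lambda x:np.ravel([np.array(proj(c,[*(x+R(.251)@p[0][:2]),p[0][2]]))-p[1] for p in pts])
    s=least_squares(f,x0).x;print(s.round(2),f(s).reshape(-1,2).round(1).tolist());return s
u=fixfit(up,[549,-158]);s=fixfit(sl,[549,-158]);b=fixfit(B,[520,-166]);kb=t[:2]+R(.251)@[8,0]
for n,r in(("up",u),("slot",s),("w3",np.array([549.6,-157.8]))):
    print(n,"img",(R(-.251)@(b-r)).round(2),"kin",(R(-.251)@(kb-r)).round(2))
E
```

```text
[ 512.43216142 -167.87706616  172.74612612]
[ 548.46 -157.35] [[0.3, 0.1], [-0.2, 1.7], [-0.1, -0.1], [-0.0, -1.8]]
[ 548.63 -157.53] [[-0.1, -0.2], [0.2, -0.3], [-0.0, -0.1], [-0.0, 0.6]]
[ 521.75 -166.77] [[0.6, -0.6], [-0.2, -0.5], [-0.1, 0.7], [-0.5, -0.3], [-0.1, 0.4], [0.3, 0.4]]
up img [-28.22  -2.49] kin [-29.52  -1.25]
slot img [-28.34  -2.28] kin [-29.64  -1.04]
w3 img [-29.21  -1.77] kin [-30.51  -0.53]
```

```bash
python3 -m handwheel '[[[6.8,3.6,0],[0,0,0]],[[6.8,1.8,0],[0,0,0]],[[0,0,0],[0,0,0]],[[0,0,0],[0,0,0]],[[0,0,0],[0,0,0]],[[0,0,0],[0,0,0]]]' && python3 -m handwheel '[[[2.9,0.75,0],[0,0,0]],[[2.9,0.75,0],[0,0,0]],[[1.9,0.5,0],[0,0,0]],[[0,0,0],[0,0,0]],[[0,0,0],[0,0,0]]]'
```

```text
time: 10.15
tool_pos: [526.0, -162.5, 172.8]
tcp_rot: [3.142, 0.0, 1.821]
contact_force: [0.4, 0.4, -2.7]
grip_width: 12.0
time: 10.78
tool_pos: [533.7, -160.5, 172.7]
tcp_rot: [-3.142, -0.0, 1.821]
contact_force: [-0.3, 0.5, -3.1]
grip_width: 11.3
```

No force, and the lips should now be in the sheet. I'll go on to plate contact.

```bash
python3 -m handwheel '[[[1.9,0.5,0],[0,0,0]],[[1.9,0.5,0],[0,0,0]],[[0,0,0],[0,0,0]],[[0,0,0],[0,0,0]],[[0,0,0],[0,0,0]]]' && python3 -m handwheel '[[[1,0.25,0],[0,0,0]],[[1,0.25,0],[0,0,0]],[[0,0,0],[0,0,0]],[[0,0,0],[0,0,0]]]'
```

```text
time: 11.4
tool_pos: [537.5, -159.5, 172.7]
tcp_rot: [3.142, -0.0, 1.821]
contact_force: [-0.8, -0.0, -3.2]
grip_width: 11.8
time: 11.9
tool_pos: [539.5, -159.0, 172.7]
tcp_rot: [-3.141, -0.0, 1.821]
contact_force: [-0.2, -0.7, -3.0]
grip_width: 12.0
```

```bash
python3 -m handwheel '[[[1,0.25,0],[0,0,0]],[[0.5,0.12,0],[0,0,0]],[[0,0,0],[0,0,0]],[[0,0,0],[0,0,0]],[[0,0,0],[0,0,0]]]' && python3 -m handwheel '[[[0.7,0.2,0],[0,0,0]],[[0.3,0.1,0],[0,0,0]],[[0,0,0],[0,0,0]],[[0,0,0],[0,0,0]]]'
```

```text
time: 12.52
tool_pos: [540.7, -158.6, 172.6]
tcp_rot: [-3.141, -0.0, 1.821]
contact_force: [-4.2, -0.8, -3.2]
grip_width: 11.9
time: 13.02
tool_pos: [541.3, -158.4, 172.5]
tcp_rot: [-3.14, -0.0, 1.821]
contact_force: [-5.0, -2.7, -2.1]
grip_width: 12.0
```

The force builds right where the plate should meet the uprights (x≈0), so the lips are through both slots. I'll ease the contact slightly and start pressing down.

```bash
python3 -m handwheel '[[[-0.4,-0.1,-1.5],[0,0,0]],[[0,0,-2],[0,0,0]],[[0,0,-2],[0,0,0]],[[0,0,0],[0,0,0]],[[0,0,0],[0,0,0]]]' && python3 -m handwheel '[[[0,0,-2],[0,0,0]],[[0,0,-2],[0,0,0]],[[0,0,-2],[0,0,0]],[[0,0,0],[0,0,0]],[[0,0,0],[0,0,0]]]'
```

```text
time: 13.65
tool_pos: [541.2, -158.5, 167.4]
tcp_rot: [-3.141, -0.0, 1.821]
contact_force: [-6.5, -2.4, 0.4]
grip_width: 11.6
time: 14.28
tool_pos: [541.3, -158.5, 161.8]
tcp_rot: [-3.141, 0.0, 1.821]
contact_force: [-5.8, -0.8, 2.6]
grip_width: 11.6
```

```bash
python3 -m handwheel '[[[0,0,-2],[0,0,0]],[[0,0,-2],[0,0,0]],[[0,0,-2],[0,0,0]],[[0,0,0],[0,0,0]],[[0,0,0],[0,0,0]]]' && python3 -m handwheel '[[[0,0,-2],[0,0,0]],[[0,0,-2],[0,0,0]],[[0,0,0],[0,0,0]],[[0,0,0],[0,0,0]]]'
```

```text
time: 14.9
tool_pos: [541.5, -158.5, 156.7]
tcp_rot: [3.141, 0.001, 1.821]
contact_force: [-8.1, -0.4, 8.1]
grip_width: 11.6
time: 15.4
tool_pos: [541.7, -158.8, 153.2]
tcp_rot: [3.141, 0.002, 1.821]
contact_force: [-8.8, -0.6, 10.5]
grip_width: 11.5
```

```bash
python3 -m handwheel '[[[-0.3,0,-2],[0,0,0]],[[0,0,-2],[0,0,0]],[[0,0,0],[0,0,0]],[[0,0,0],[0,0,0]]]' && python3 -m handwheel '[[[0,0,-2],[0,0,0]],[[0,0,-2],[0,0,0]],[[0,0,0],[0,0,0]],[[0,0,0],[0,0,0]]]'
```

```text
time: 15.9
tool_pos: [541.6, -158.9, 149.7]
tcp_rot: [3.14, 0.002, 1.821]
contact_force: [-9.1, -1.1, 13.7]
grip_width: 11.8
time: 16.4
tool_pos: [541.8, -159.0, 146.4]
tcp_rot: [3.139, 0.003, 1.821]
contact_force: [-9.6, -1.1, 17.5]
grip_width: 11.9
```

```bash
python3 - <<'E'
from h import *
c=capture("wrist");save(c,"w6.png");s=capture("side");save(s,"s6.png");t=capture("top")
p=proj(s,[545,-160,100]);u,v=map(int,p)
a=cv2.resize(c["img"][100:240,230:450,::-1],None,fx=3.6,fy=3.6,interpolation=cv2.INTER_CUBIC)[:600]
o=np.zeros((600,800,3),np.uint8);o[:a.shape[0],:a.shape[1]]=a[:,:800]
cv2.imwrite("pics/z6.png",o);o=get_obs();print(o["tool_pos"],o["contact_force"],o["moment"])
E
```

```text
[ 541.84653948 -158.9665379   146.41341566] [-8.46141541 -1.2441063  18.16811253] [-0.26176293  2.19234571 -0.11184058]
```

View pics/z6.png

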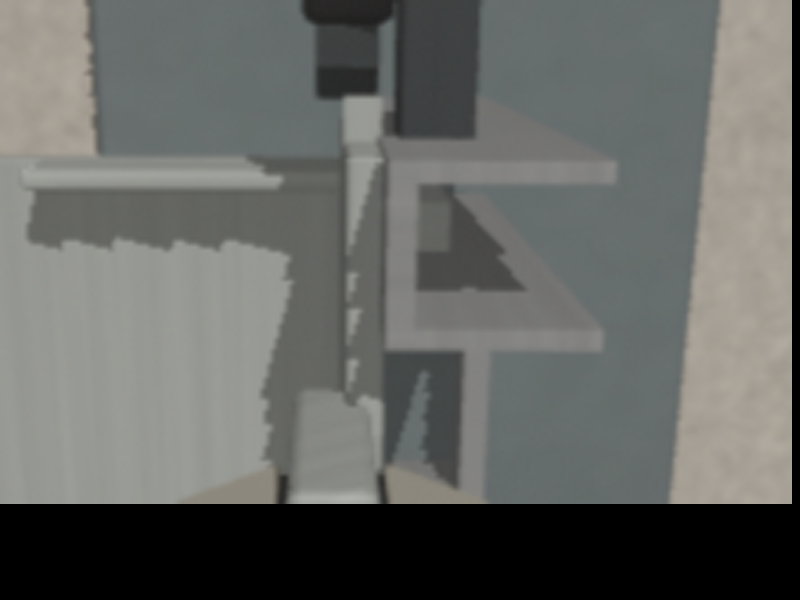

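The tab is inside the upright at (435,215). The ear at (362,120) is against the catch nose, which is pushed outward, so it is still on the ramp. I'll relieve the backward push and keep pressing.

```bash
python3 -m handwheel '[[[-1,-0.25,0],[0,0,0]],[[0,0,-1.5],[0,0,0]],[[0,0,0],[0,0,0]],[[0,0,0],[0,0,0]]]' && python3 -m handwheel '[[[0,0,-1.5],[0,0,0]],[[0,0,-1.5],[0,0,0]],[[0,0,0],[0,0,0]],[[0,0,0],[0,0,0]]]'
```

```text
time: 17.05
tool_pos: [541.0, -158.8, 143.9]
tcp_rot: [3.139, 0.002, 1.821]
contact_force: [-6.8, -0.6, 11.2]
grip_width: 11.6
time: 17.55
tool_pos: [541.2, -159.1, 141.5]
tcp_rot: [3.139, 0.002, 1.821]
contact_force: [-6.3, -0.1, 16.0]
grip_width: 11.7
```

The force dropped from 18 N to 11 N, which looks like a snap. I'll press slightly more, then unload and look.

```bash
python3 -m handwheel '[[[0,0,-1.2],[0,0,0]],[[0,0,0],[0,0,0]],[[0,0,0],[0,0,0]]]' && python3 -m handwheel '[[[0,0,3],[0,0,0]],[[0,0,3],[0,0,0]],[[0,0,3],[0,0,0]],[[0,0,0],[0,0,0]],[[0,0,0],[0,0,0]]]' ; python3 - <<'E'
from h import *
c=capture("wrist");save(c,"w7.png");s=capture("side");save(s,"s7.png");t=capture("top");save(t,"t7.png")
def cr(c,P,h,wd,f):
    u,v=map(int,proj(c,P));v0,u0=max(0,v-h),max(0,u-wd);print(u0,v0);return cv2.resize(c["img"][v0:v+h,u0:u+wd,::-1],None,fx=f,fy=f,interpolation=cv2.INTER_CUBIC)
a=cr(c,[535,-100,110],50,70,4);b=cr(t,[545,-160,110],25,40,3);d=cr(s,[545,-160,110],45,32,4)
o=np.zeros((600,800,3),np.uint8)
for im,(y,x) in((a,(0,0)),(b,(405,0)),(d,(0,561))):
    im=im[:600-y,:800-x];o[y:y+im.shape[0],x:x+im.shape[1]]=im
cv2.imwrite("pics/z7.png",o);o=get_obs();print(o["tool_pos"],o["contact_force"],o["moment"])
E
```

```text
time: 17.92
tool_pos: [541.2, -159.1, 140.5]
tcp_rot: [3.139, 0.002, 1.821]
contact_force: [-7.8, -1.9, 15.7]
grip_width: 11.6
time: 18.55
tool_pos: [540.8, -159.0, 147.9]
tcp_rot: [3.14, 0.001, 1.821]
contact_force: [-5.5, -1.7, 5.4]
grip_width: 11.8
266 90
323 158
300 113
[ 540.77808774 -158.9755793   147.82219741] [-4.83503456 -1.28787414  4.79609306] [-0.14195177  1.18243864 -0.09435744]
```

View pics/z7.png

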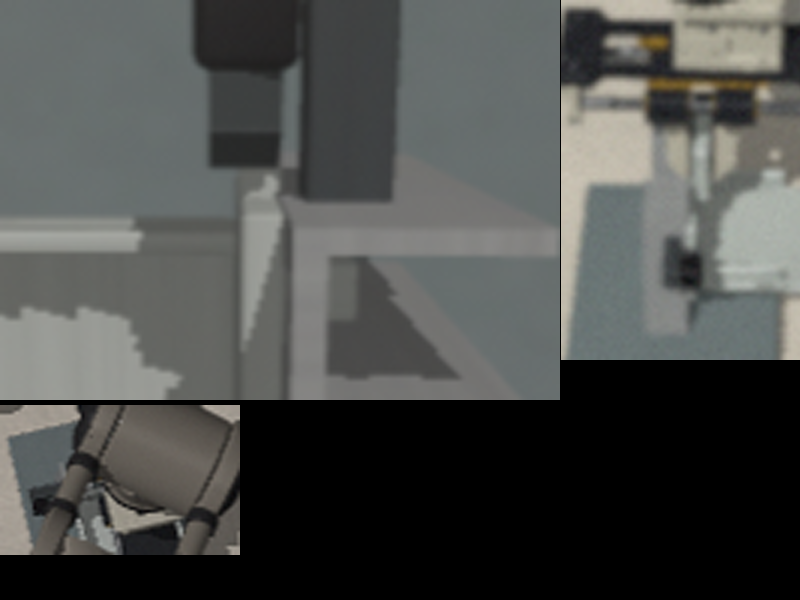

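The left catch nose now overlaps the ear at (245,165), so it has snapped. The right catch is hidden. I'll press once more to make sure of it, then unload and let go.

```bash
python3 -m handwheel '[[[0,0,-3],[0,0,0]],[[0,0,-3],[0,0,0]],[[0,0,-2.5],[0,0,0]],[[0,0,-1],[0,0,0]],[[0,0,0],[0,0,0]],[[0,0,0],[0,0,0]]]' && python3 -m handwheel '[[[0,0,-1],[0,0,0]],[[0,0,-1],[0,0,0]],[[0,0,0],[0,0,0]],[[0,0,0],[0,0,0]]]' && python3 -m handwheel '[[[0,0,-1],[0,0,0]],[[0,0,-0.5],[0,0,0]],[[0,0,0],[0,0,0]],[[0,0,0],[0,0,0]]]'
```

```text
time: 19.45
tool_pos: [541.2, -159.1, 140.1]
tcp_rot: [3.138, 0.003, 1.821]
contact_force: [-8.3, -0.8, 16.8]
grip_width: 12.0
time: 19.95
tool_pos: [541.5, -159.3, 138.8]
tcp_rot: [3.138, 0.003, 1.821]
contact_force: [-8.6, 0.1, 21.2]
grip_width: 12.0
time: 20.45
tool_pos: [541.9, -159.5, 138.7]
tcp_rot: [3.136, 0.005, 1.821]
contact_force: [-10.1, 0.5, 28.5]
grip_width: 11.5
```

The stand is at its stop with about 30 N on it and the bracket height works out to home. Now I'll unload to near zero force.

```bash
python3 -m handwheel '[[[-0.3,0,3],[0,0,0]],[[0,0,3],[0,0,0]],[[-0.3,0,3],[0,0,0]],[[0,0,3],[0,0,0]],[[0,0,1.5],[0,0,0]],[[0,0,0],[0,0,0]],[[0,0,0],[0,0,0]]]'
```

```text
time: 21.32
tool_pos: [540.5, -159.2, 147.7]
tcp_rot: [3.14, 0.002, 1.821]
contact_force: [-3.1, -3.7, 5.4]
grip_width: 12.2
```

```bash
python3 -m handwheel '[[[-0.4,0.2,2],[0,0,0]],[[0,0,1.5],[0,0,0]],[[0,0,0],[0,0,0]],[[0,0,0],[0,0,0]]]' && python3 -m handwheel '[[[0,0,0],[0,0,0]],[[0,0,0],[0,0,0]],[[0,0,0],[0,0,0]],[[0,0,0],[0,0,0]],[[0,0,0],[0,0,0]],[[0,0,0],[0,0,0]]]' 0.6
```

```text
time: 21.82
tool_pos: [539.7, -158.5, 150.5]
tcp_rot: [3.141, 0.0, 1.821]
contact_force: [-1.5, -3.4, 1.3]
grip_width: 11.7
time: 22.58
tool_pos: [539.4, -158.4, 150.5]
tcp_rot: [3.141, -0.0, 1.821]
contact_force: [-0.2, 0.0, -0.3]
grip_width: 36.5
```

```bash
python3 -m handwheel '[[[0,0,20],[0,0,0]],[[0,0,40],[0,0,0]],[[0,0,50],[0,0,0]],[[-20,-28,45],[0,0,0]],[[-20,-28,0],[0,0,0]],[[-20,-28,0],[0,0,0]],[[-10,-10,0],[0,0,0]],[[0,0,0],[0,0,0]],[[0,0,0],[0,0,0]]]';  python3 - <<'E'
from h import *
c=capture("wrist");save(c,"w8.png")
r=lambda x,y,z:(np.array([549,-157.5,0])+[.969*x-.248*y,.248*x+.969*y,z])
for P in((-5,63.5,112),(-5,-63.5,112)): print(proj(c,r(*P)))
u0,v0=[int(q) for q in np.array(proj(c,r(-5,0,112)))-[62,105]];v0=max(0,v0);u0=max(0,u0)
cv2.imwrite("pics/z8.png",cv2.resize(c["img"][v0:v0+190,u0:u0+130,::-1],None,fx=3.15,fy=3.15,interpolation=cv2.INTER_CUBIC)[:600]);print(u0,v0)
t=capture("top");print(get_obs()["contact_force"])
for n in("vial","cup"):
    for q in spot_in(n,"top")[:2]: print(n,q["score"],w(t,q["xyz"]).round())
E
```

```text
time: 23.7
tool_pos: [469.9, -251.7, 305.5]
tcp_rot: [3.141, -0.0, 1.821]
contact_force: [-0.6, -0.7, -0.5]
grip_width: 36.5
(np.float64(417.09726134431736), np.float64(45.116609126995854))
(np.float64(406.9135857824999), np.float64(171.38426427325393))
349 6
[-0.37689892  0.3126101   0.59143532]
cup 0.54 [ 568. -137.   23.]
```

View pics/z8.png

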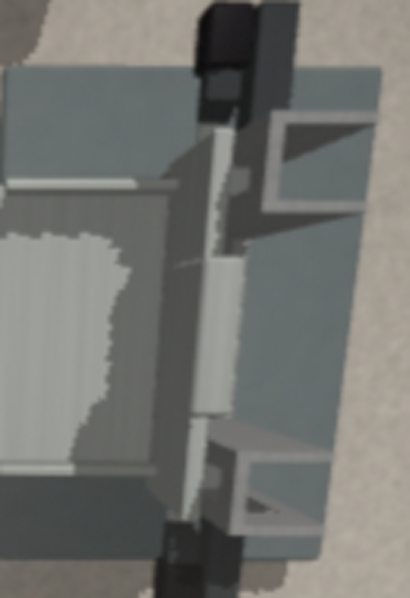

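Both catch noses show, at crop (220,110) and (180,540), with the plate lying against the uprights. I'll check this numerically against the home and not-home predictions.

```bash
python3 - <<'E'
from h import *
c=capture("wrist")
r=lambda x,y,z:(np.array([549,-157.5,0])+[.969*x-.248*y,.248*x+.969*y,z])
def pr(n,P):
    u,v=proj(c,r(*P));print(n,round((u-349)*3.15),round((v-6)*3.15))
for z in(64,68):
    for P in((-2,22,100),(-14,22,100),(-2,-22,100),(0,60,66),(0,-60,66),(-6,-60,66),(0,67,46.5)): pr((z,P),(P[0],P[1],P[2]+z))
for s in(1,-1):
    for d in(0,3.5): pr(("nose",s,d),(0,s*(63.5+d),112));pr(("ramptop",s,d),(0,s*(69+d),121))
for P in((0,60,152),(0,34,152),(0,-34,152),(0,-60,152)):pr(P,P)
u,v=map(int,proj(c,r(0,0,112)));im=c["img"][:,:,::-1]
f=lambda y:[int(q) for q in proj(c,r(-3,y,115))]
o=[]
for y in(62,-62):
    a,b=f(y);p=im[max(0,b-16):max(0,b-16)+36,a-22:a+22];print(a-22,max(0,b-16));o.append(cv2.resize(p,(396,324),interpolation=cv2.INTER_CUBIC))
o=np.hstack(o);o=np.clip(o.astype(float)*1.6+20,0,255).astype(np.uint8);cv2.imwrite("pics/z9.png",o)
s=capture("side")
for n in("vial","cup"):
    for q in spot_in(n,"side")[:2]: print(n,round(q["score"],2),w(s,q["xyz"]).round())
E
```

```text
(64, (-2, 22, 100)) 270 253
(64, (-14, 22, 100)) 226 253
(64, (-2, -22, 100)) 254 416
(64, (0, 60, 66)) 249 124
(64, (0, -60, 66)) 213 522
(64, (-6, -60, 66)) 195 522
(64, (0, 67, 46.5)) 231 112
(68, (-2, 22, 100)) 275 252
(68, (-14, 22, 100)) 231 252
(68, (-2, -22, 100)) 259 417
(68, (0, 60, 66)) 254 121
(68, (0, -60, 66)) 217 524
(68, (-6, -60, 66)) 199 524
(68, (0, 67, 46.5)) 235 109
('nose', 1, 0) 231 123
('ramptop', 1, 0) 242 97
('nose', 1, 3.5) 232 111
('ramptop', 1, 3.5) 244 84
('nose', -1, 0) 197 521
('ramptop', -1, 0) 203 542
('nose', -1, 3.5) 196 531
('ramptop', -1, 3.5) 202 552
(0, 60, 152) 276 109
(0, 34, 152) 266 211
(0, -34, 152) 243 452
(0, -60, 152) 235 536
398 30
387 154
vial 0.79 [460.  14.  43.]
cup 0.48 [653.   3.  25.]
```

View pics/z9.png

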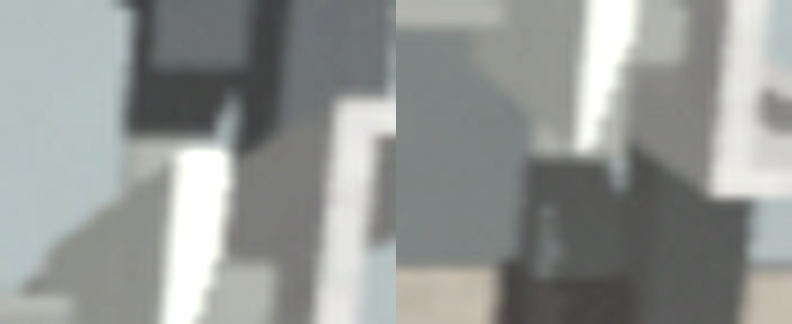

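Both nose tips sit at their rest positions: observed row 123 against 123 predicted at rest (111 if pushed aside) on the left, and about 520 against 521 (531) on the right. Both ears run underneath them. The gripper is clear, so I'm handing in.

```bash
python3 -c "
from plant import bot,get_obs
print(get_obs()['time'],bot.close_job())"
```

```text
the job is handed in; nothing more can be done
24.1 None
```

The bracket is hung in the upper pair of slots and pressed fully home. Both catches have snapped back over its ears. I let go and handed the job in at 24.1 s; no verdict is reported.

**What I did:** I gripped the bracket by its block and slid it in until the plate touched the uprights. I pressed down until the force dropped as the catches snapped, then unloaded the stand before opening the gripper.

**Press force:** The highest reading was about 28 N, or roughly 31 N of push with the bracket's weight. That came from one extra press to make sure of the right catch, which I could not see then. It took the stand to the end of its soft-foot travel, so that press was firmer than "gentle".

**Last checks:**
- **Catches:** both nose tips are at their rest positions to within about 1 pixel of the enlarged picture, with the ears running under them.
- **Bracket height:** the estimate at full press was about 63 mm against the stated 64 mm.
- **Robot:** it is clear of everything, with no force on the wrist.

**What disagreed:**
- **Rack and bracket position:** in the last picture both sit about 3 mm nearer the robot than predicted. The grip block is a further 3.5 mm out. I read that as small camera or fit error plus the natural forward lean from the tabs' 2 mm play.
- **Vial and cup:** the side camera put the vial about 6 mm from its first reading, but the arm never went near it and the two first readings differed by more than that. The last top view missed the vial and gave a wrong spot for the cup. The side camera shows the cup unmoved.

I did not re-check the reagent bottle, tube rack, tip box or pen at the end. None were near the path.

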